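# Snug the intake cover of a fume extractor down evenly

### The arm

A 6-joint arm with a two-finger parallel gripper is mounted at the origin on the work surface. World frame = base frame: x ahead of the robot, y to its left, z up, the work surface at z = 0. Lengths are in m, angles in degrees, forces in N, time in s.
With the tool pointing down it reaches from about 0.25 to 0.725 m from the base axis. Payload 9.7 kg.
Tool frame: the origin (TCP) lies between the finger pads; the fingertips stand 11 mm ahead of it and the grasp point (between the pads) lies 8 mm behind it; y points along the fingers, x is the direction in which the jaws open and shut, and the axes are right-handed (so a half turn about y gives the same grasp; the last joint's range is limited). The gripper opens to 85 mm and grips with 20 to 120 N. Pads are 22 mm wide; open, the fingers measure 114 mm over their backs; the gripper's body (76 mm by 85 mm) begins 54 mm behind the grasp point. The pads swing forward as they close: fully open they stand 13 mm farther back than shut.
Start: joints at [-72.823, 4.979, 10.078, 95.1, 0, 90], TCP at [0.162, -0.525, 0.242] pointing down, gripper open.
Joint ranges: [-179.16, 179.16], [-48.56, 103.87], [-65.8, 70.77], [-126.05, 130.52], [-82.76, 87.17], [-180, 180]. Speed limits (degrees/s): [127.2, 127.2, 147.25, 180, 180, 180].

### API

Orientations are given as [roll, pitch, yaw] about the fixed x, y, z axes, in that order (R = Rz(yaw) Ry(pitch) Rx(roll)).
In Python, from workcell import bot, vision gives the robot as it stands. The module is installed in compiled form; this text tells all that it offers.
- The arm moves only by the shell command python3 -m crank 'ROWS' [OPENING] [FORCE]. ROWS is text: rows parted by semicolons, each of 6 numbers parted by spaces: the shift along the tool's x, y, z in m, then the turn, a rotation vector about the tool's x, y, z in rad. A call has 1 to 8 rows; each row is the pose to reach, as a shift and turn from the pose commanded when the call began, along the tool's axes at that moment; what a row does not reach only later rows make up. A row lasts 1/10 s, in which the tool goes at most 50 mm and 8.59 degrees, less where a joint would pass 70% of its speed; a pose out of reach is approached as far as the arm can. A call with a gripper value outside its range is refused whole. OPENING is the gripper's target within -1 to 1 (shut at 1, half-way at 0, fully open at -1), set as the call begins (- or left out, the last holds). The fingers move at their own pace and stop on an object; FORCE is the grip in N (left out, the last holds). Time passes only in rows, so rows that repeat a pose let the fingers close. It gives the time, the measured TCP pose, the force and the opening at its end, in the units of the state.
- bot.get_obs(): the state, without advancing time (a new reading comes with each control period).
- vision.camera(name): name is "scene" or "side" or "wrist"; returns the picture (400x640x3 uint8, red, green, blue); there is no depth.
- vision.get_calibration(name): a dict with "fx", "fy", "cx", "cy" (pixels), "rvec" (rotation vector, rad) and "tvec" (3), from world to camera coordinates, as OpenCV has them. Camera axes: x right, y down, z forward; pixel columns grow to the right and rows downward; lengths in m; the calibration is good to about 2 mm. A picture is of the moment at which its call begins: read the wrist's pose just before it. get_calibration takes no time and is no camera call; for the wrist camera it gives the pose at the moment of the call.
- bot.job_done(): hands the job in, once; it reports no verdict.
The state is a dict: "time": time; "q": joint angles; "qd": joint speeds; "joint_efforts": joint torques, N m; "ee_pos": TCP position; "tcp_rot": TCP orientation; "wrist_force": force on the tool from outside, world axes, zero at the start; "torque": the same for the moment, N m; "opening": finger opening in m.
Only numpy, scipy, OpenCV 4.12 (cv2) and the standard library are available. Lean on these libraries where they do the work, as an engineer would, in place of code of your own. Each camera call takes 0.05 s, during which the arm holds its last target. There are 200 camera calls.

### The job

The intake cover is back on the bench fume extractor after a filter change, and two opposite knobs have had their first part turn. Give the two slack knobs the same part turn, about half way to the stop, and then turn all four clockwise fully home in cross order, finishing one diagonal pair before the other, so that the cover goes down evenly on its gasket and is never pulled crooked. Let go of the knobs and leave the other things on the bench where they are.

Things in the scene. Friction and masses are not known exactly. Their poses are not given: they have to be found in the camera images.
- extractor: Bench fume extractor, a dark wedge-shaped box 250 mm deep, 235 mm wide, 58 mm high in front, 161 mm at the back; it does not move. Its top face slopes down towards the robot at 23 degrees from level and carries the cover and the four knobs. Origin: centre of its underside; x from its low front to its high back, y to the left, z up.
- mouth: Intake opening in the sloping face (fixed to the extractor), with a springy gasket round it. Origin: middle of the sloping face, 111 mm above the bench; z straight out of the face (23 degrees from vertical, leaning to the front), x up the slope, y level to the left. The knobs' axes stand along z at x = +-62 mm, y = +-62 mm.
- cover: Grey square intake cover, 210 x 210 x 8 mm, with a round grille, on the gasket under the knobs. Origin: middle of its underside; axes as the mouth's. Underside 12 mm out from the face with all knobs slack, about 6 mm when home. It can tilt: each knob pushes it down only where it stands; the gasket pushes back, about 10 N under each knob when slack, 1.5 N more per mm.
- knob_near_left (a joint): Turn of the quarter-turn knob at the lower (front) left corner of the cover, rad: 0 slack, 1.571 fully home against its stop; grows clockwise, looking at the cover from outside. It takes about 0.25 to 0.45 N m, stays where it is left, and sinks towards the face by 3.8 mm per rad. At the start it is already part-turned (0.6 to 0.85).
- near_left_bar (a point): Centre of the lower (front) left knob's orange wing bar, 68 mm long, 13 thick, 24 tall: pinch across the thickness, fingers along -z. 50 mm out from the face when slack, 44 when home; the bar ends 18 mm above a steel collar's foot (32 mm across, 5 high; thinner stem between). z out of the face; x along the bar to its white end: up the slope when slack, level to the right (green dot) when home.
- knob_far_left (a joint): Turn of the quarter-turn knob at the upper (back) left corner of the cover, rad: 0 slack, 1.571 fully home against its stop; grows clockwise, looking at the cover from outside. It takes about 0.25 to 0.45 N m, stays where it is left, and sinks towards the face by 3.8 mm per rad. At the start it is slack (0 to 0.15).
- far_left_bar (a point): Centre of the upper (back) left knob's orange wing bar, 68 mm long, 13 thick, 24 tall: pinch across the thickness, fingers along -z. 50 mm out from the face when slack, 44 when home; the bar ends 18 mm above a steel collar's foot (32 mm across, 5 high; thinner stem between). z out of the face; x along the bar to its white end: up the slope when slack, level to the right (green dot) when home.
- knob_far_right (a joint): Turn of the quarter-turn knob at the upper (back) right corner of the cover, rad: 0 slack, 1.571 fully home against its stop; grows clockwise, looking at the cover from outside. It takes about 0.25 to 0.45 N m, stays where it is left, and sinks towards the face by 3.8 mm per rad. At the start it is already part-turned (0.6 to 0.85).
- far_right_bar (a point): Centre of the upper (back) right knob's orange wing bar, 68 mm long, 13 thick, 24 tall: pinch across the thickness, fingers along -z. 50 mm out from the face when slack, 44 when home; the bar ends 18 mm above a steel collar's foot (32 mm across, 5 high; thinner stem between). z out of the face; x along the bar to its white end: up the slope when slack, level to the right (green dot) when home.
- knob_near_right (a joint): Turn of the quarter-turn knob at the lower (front) right corner of the cover, rad: 0 slack, 1.571 fully home against its stop; grows clockwise, looking at the cover from outside. It takes about 0.25 to 0.45 N m, stays where it is left, and sinks towards the face by 3.8 mm per rad. At the start it is slack (0 to 0.15).
- near_right_bar (a point): Centre of the lower (front) right knob's orange wing bar, 68 mm long, 13 thick, 24 tall: pinch across the thickness, fingers along -z. 50 mm out from the face when slack, 44 when home; the bar ends 18 mm above a steel collar's foot (32 mm across, 5 high; thinner stem between). z out of the face; x along the bar to its white end: up the slope when slack, level to the right (green dot) when home.
- iron_stand: Soldering-iron stand with iron, foot 150 x 90 mm, about 165 mm tall; bystander.
- old_filter: Spent filter in a square frame 130 x 130 x 30 mm; bystander.
- screwdriver: Screwdriver, 190 mm, lying beside the extractor; bystander.
- solder_reel: Solder reel, 60 mm diameter, 45 mm high; bystander.
- alcohol_bottle: White bottle, 64 mm diameter, 165 mm tall; bystander.
- board_holder: Circuit board 100 x 140 mm in a holder 28 mm high; bystander.
- multimeter: Multimeter lying flat, 150 x 76 x 45 mm; bystander.

How it is judged (in metres and radians):
On the way, in this order (a step that is already met when the one before it is completed fails the run):
1. all four knobs stand part-turned together (between 0.5 and 1.15 rad), none yet home (value of joint knob_near_left between 0.5 and 1.15 rad and value of joint knob_far_left between 0.5 and 1.15 rad and value of joint knob_far_right between 0.5 and 1.15 rad and value of joint knob_near_right between 0.5 and 1.15 rad), for 0.1 s.
2. two diagonally opposite knobs are home (over 1.40 rad) while the other two are still only part-turned (under 1.25 rad) (((value of joint each of knob_near_left, knob_far_right above 1.4 rad and value of joint each of knob_far_left, knob_near_right below 1.25 rad) or (value of joint each of knob_far_left, knob_near_right above 1.4 rad and value of joint each of knob_near_left, knob_far_right below 1.25 rad))), for 0.1 s.
At the end, for the whole second after the job is handed in: All four knobs are turned home (over 1.40 rad of 1.571), the cover's underside is less than 7.5 mm out from the sloping face and level with it within 0.006 rad, and the bystanders are at rest (value of joint each of knob_near_left, knob_far_left, knob_far_right, knob_near_right above 1.4 rad and z of cover in the frame of mouth below 0.0075 m and angle between the z axis of cover and the z axis of mouth, either way round below 0.006 rad and linear speed of each of iron_stand, old_filter, screwdriver, solder_reel, alcohol_bottle, board_holder, multimeter below 0.02 m/s); the robot touches nothing.
It fails at once if the cover is pulled crooked: tilted more than 0.027 rad (1.5 degrees) against the face (angle between the z axis of cover and the z axis of mouth, either way round above 0.027 rad).
It fails at once if a bystander is pushed more than 30 mm from its place or knocked over (distance of any of iron_stand, old_filter, screwdriver, solder_reel, alcohol_bottle, board_holder, multimeter from where it was at the start of the episode above 0.03 m or angle between any of iron_stand, old_filter, solder_reel, alcohol_bottle, board_holder, multimeter's own z axis and vertical above 0.5 rad).
It also fails if it takes over 70 s, if anything falls off the work surface, if the arm or the gripper's body presses on something with over 40 N, if the wrist force passes 120 N, or if a joint passes its speed limit or range.

## Working session

There is one attempt and no reset: what is moved stays moved. The work goes in short steps, Python scripts to look and compute and a shell command to move; the robot and the scene stay as the last step left them, time stands still between calls to the robot, and variables do not carry over. Pictures are saved under pics/ and viewed, about 8 in all and at most 12, crops included, and the job is handed in when it is done.

```bash
mkdir -p pics; python3 - <<'E'
from workcell import bot, vision
import cv2, numpy as np
o=bot.get_obs(); print(o)
for n in ("scene","side"):
    c=vision.get_calibration(n); print(n,c)
    cv2.imwrite(f"pics/{n}0.png",vision.camera(n)[:,:,::-1])
E
```

```text
{'time': 0.0, 'q': array([-7.28237778e+01,  5.00993782e+00,  1.00338922e+01,  9.50981096e+01,
        9.84719626e-04,  9.00003154e+01]), 'qd': array([ 0.04967931,  0.0277732 ,  0.04552415, -0.03981964, -0.00269648,
        0.08112149]), 'joint_efforts': array([-2.34811268e-03, -5.20386815e+01,  4.64806116e+01,  1.59524189e-02,
       -2.63065874e-05, -1.10113252e-06]), 'ee_pos': array([ 0.1623641 , -0.52526932,  0.24158917]), 'tcp_rot': array([-8.99990157e+01,  7.41551834e-02, -7.28240932e+01]), 'wrist_force': array([ 0.62854452, -1.36867714,  0.19949474]), 'torque': array([ 0.02503792, -0.01236042,  0.00562311]), 'opening': 0.08541765399969953}
scene {'fx': 414.0874604237594, 'fy': 414.0874604237594, 'cx': 326.89509377777256, 'cy': 192.6951249107865, 'rvec': array([ 2.22216243,  0.82794923, -0.34774979]), 'tvec': array([-0.46596668, -0.20470399,  1.40762698])}
side {'fx': 479.8421553808642, 'fy': 479.8421553808642, 'cx': 321.65846519076194, 'cy': 200.35958514852098, 'rvec': array([ 2.27709376, -0.19664721,  0.06444827]), 'tvec': array([-0.62198249,  0.17400474,  1.18660818])}
```

View pics/scene0.png

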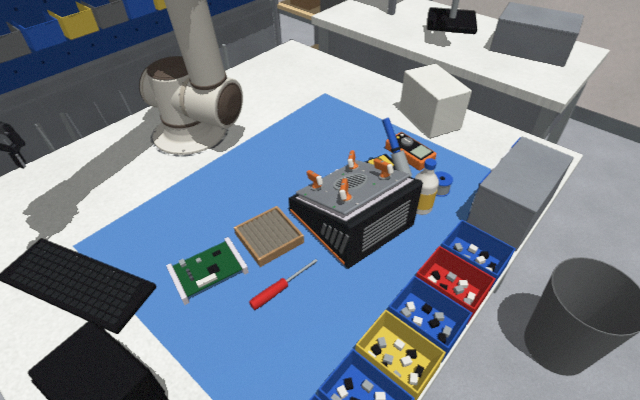

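View pics/side0.png

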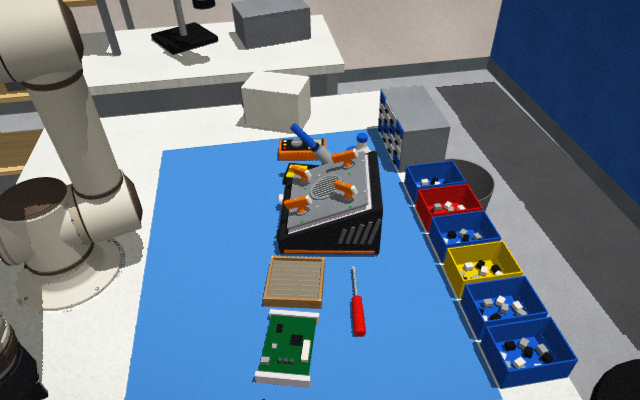

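```bash
cat > h.py <<'E'
from workcell import bot, vision
import cv2, numpy as np
from scipy.spatial.transform import Rotation as R
def cam(n):
    c=vision.get_calibration(n); K=np.array([[c['fx'],0,c['cx']],[0,c['fy'],c['cy']],[0,0,1]])
    M=R.from_rotvec(np.ravel(c['rvec'])).as_matrix(); return K,M,np.ravel(c['tvec'])
def ray(c,uv):
    K,M,t=c; d=M.T@np.linalg.solve(K,[uv[0],uv[1],1]); return -M.T@t,d/np.linalg.norm(d)
def onplane(c,uv,p,n):
    o,d=ray(c,uv); return o+d*((p-o)@n)/(d@n)
def proj(c,X):
    K,M,t=c; x=K@(M@X+t); return x[:2]/x[2]
def orange(im):
    h=cv2.cvtColor(im,cv2.COLOR_RGB2HSV); return cv2.inRange(h,(6,150,90),(16,255,255))
def blobs(m,amin):
    n,l,s,c=cv2.connectedComponentsWithStats(m); return [(s[i],c[i],l==i) for i in range(1,n) if s[i,4]>=amin]
E
python3 - <<'E'
from h import *
for n in("scene","side"):
    im=cv2.imread(f"pics/{n}0.png")[:,:,::-1].copy()
    for s,c,_ in blobs(orange(im),12): print(n,s,c.round(1))
E
```

```text
scene [386 140   5  11  34] [387.9 145.5]
scene [400 148  36  22 241] [417.2 159.3]
scene [349 151   6  10  34] [352.1 155.1]
scene [374 158  15  19 158] [381.3 166.8]
scene [350 162   8   7  21] [354.3 165.6]
scene [307 171  13  17  94] [312.9 178.6]
scene [341 179  10  21  86] [345.5 188. ]
scene [290 209  55  55 160] [316.9 235.9]
side [323 139   3   9  23] [324.  142.7]
side [278 140  39  20 375] [295.1 154. ]
side [331 150  25  17 241] [343.8 157.4]
side [291 166  17  16 127] [300.  172.9]
side [333 180  20  19 185] [343.8 188.4]
side [284 196  25  17 252] [296.7 203.5]
side [284 250  91   4 258] [328.  251.3]
side [273 257   9   2  12] [277.7 257.6]
side [294 257  23   3  33] [304.8 258.3]
side [265 298  47   9 212] [287.3 302.3]
side [312 300   9   8  37] [316.8 303.3]
```

```bash
python3 - <<'E'
from h import *
A,B=cam("scene"),cam("side")
P={'nl':((352.5,160),(300,173)),'fl':((382,167),(344,157.4)),'fr':((344.5,188),(344,188.4)),'nr':((313.5,179.5),(296.7,203.5))}
X={}
for k,(a,b) in P.items():
    pa=cv2.triangulatePoints(A[0]@np.c_[A[1],A[2]],B[0]@np.c_[B[1],B[2]],np.array(a,float),np.array(b,float)).ravel()
    X[k]=pa[:3]/pa[3]; print(k,X[k].round(4))
c=np.mean(list(X.values()),0); ex=(X['fl']+X['fr']-X['nl']-X['nr'])/2; ey=(X['nl']+X['fl']-X['nr']-X['fr'])/2
print(c,ex,ey,np.linalg.norm(ex),np.linalg.norm(ey),np.degrees(np.arctan2(ex[1],ex[0])),np.degrees(np.arctan2(-ey[0],ey[1])))
E
```

```text
nl [0.5958 0.1283 0.1222]
fl [0.7075 0.0981 0.1795]
fr [ 0.6838 -0.0173  0.1756]
nr [ 5.717e-01 -5.000e-04  1.282e-01]
[0.63970847 0.05213735 0.15138087] [ 0.1118666  -0.02354293  0.05236733] [ 0.02387317  0.12206145 -0.00108733] 0.12574078279399786 0.12437888858379051 -11.884766883847542 -11.066396194602017
```

```bash
cat >> h.py <<'E'
def tool():
    o=bot.get_obs(); return np.array(o['ee_pos']),R.from_euler('xyz',o['tcp_rot'],degrees=True).as_matrix()
def face(yaw): # columns x up slope, y left, z out
    return (R.from_euler('z',yaw,degrees=True)*R.from_euler('y',-23,degrees=True)).as_matrix()
def toolR(F,phi,flip=1): # tool y=-n; bar turned phi clockwise; tool x across the bar
    zt=F@np.array([np.cos(phi),-np.sin(phi),0])*flip; yt=-F[:,2]; return np.c_[np.cross(yt,zt),yt,zt]
def go(P,Rt):
    p,r=tool(); d=r.T@(P-p); w=R.from_matrix(r.T@Rt).as_rotvec(); print('row',d.round(4),w.round(4),'ang',np.degrees(np.linalg.norm(w)).round(1))
E
python3 - <<'E'
from h import *
A,B=cam("scene"),cam("side")
for a,b in (((387,122),(295,127)),((402,168),(327,162)),((378,160),(293,170))):
    pa=cv2.triangulatePoints(A[0]@np.c_[A[1],A[2]],B[0]@np.c_[B[1],B[2]],np.array(a,float),np.array(b,float)).ravel();print((pa[:3]/pa[3]).round(3))
C=cam("wrist"); p,r=tool(); o=-C[1].T@C[2]
print(r.T@(o-p)); print(r.T@C[1].T)
F=face(-11.4); m=np.array([.640,.052,.155])-.048*F[:,2]; print(F,m)
for f in(1,-1): go(m+F@np.array([0,0,.25]),toolR(F,0,f))
E
```

```text
[0.603 0.27  0.175]
[0.687 0.242 0.067]
[0.588 0.269 0.029]
[-0.00083703 -0.13034112  0.08290093]
[[ 9.99999445e-01  1.05133413e-03  6.86672781e-05]
 [ 2.76700010e-04 -3.24958945e-01  9.45728083e-01]
 [ 1.01659026e-03 -9.45727539e-01 -3.24959055e-01]]
[[ 0.90234437  0.19765734 -0.38302246]
 [-0.18194454  0.98027117  0.07723088]
 [ 0.39073113  0.          0.92050485]] [0.65838508 0.04829292 0.11081577]
row [-0.4484 -0.0988  0.5575] [ 0.3933  0.4918 -0.1012] ang 36.5
row [-0.4484 -0.0988  0.5575] [-0.136  -2.5965 -0.5286] ang 152.0
```

```bash
python3 -m crank '-0.05 -0.1 0.05 0 0.1 0;-0.1 -0.12 0.1 0 0.2 0;-0.13 -0.12 0.14 0 0.2 0;-0.16 -0.12 0.18 0 0.2 0;-0.19 -0.12 0.22 0 0.2 0;-0.22 -0.12 0.26 0 0.2 0;-0.25 -0.12 0.3 0 0.2 0;-0.25 -0.12 0.3 0 0.2 0'; python3 - <<'E'
from h import *
print(bot.get_obs()['q'].round(1))
F=face(-11.4); m=np.array([.640,.052,.155])-.048*F[:,2]
for f in(1,-1): go(m+F@np.array([0.04,0,.25]),toolR(F,0,f))
E
```

```text
time: 0.9
ee_pos: [0.36, -0.2186, 0.3609]
tcp_rot: [-90.0, -0.0, -84.3]
wrist_force: [1.4, -1.2, 0.5]
opening: 0.0853
[-31.3  -7.9  11.1 109.   -0.  143. ]
row [-0.2538  0.0043  0.2653] [ 0.3982  0.2944 -0.0598] ang 28.6
row [-0.2538  0.0043  0.2653] [-0.0852 -2.7909 -0.5675] ang 163.2
```

```bash
python3 -m crank '-0.04 0 0.04 0 -0.15 0;-0.08 0 0.06 0 -0.3 0;-0.1 0 0.08 0 -0.45 0;-0.12 0 0.1 0 -0.6 0;-0.14 0 0.12 0 -0.75 0;-0.16 0 0.14 0 -0.9 0;-0.18 0 0.16 0 -1.05 0;-0.2 0 0.18 0 -1.2 0'; python3 - <<'E'
from h import *
print(bot.get_obs()['q'].round(1))
F=face(-11.4); m=np.array([.640,.052,.155])-.048*F[:,2]
go(m+F@np.array([-0.04,0,.25]),toolR(F,0,-1))
E
```

```text
time: 1.7
ee_pos: [0.5191, -0.0024, 0.3604]
tcp_rot: [-90.0, 0.0, -15.2]
wrist_force: [0.1, -0.9, -0.0]
opening: 0.0853
[ -0.3   5.4  24.1 108.7  -0.  104.9]
row [-0.013   0.0351  0.0765] [-0.3075 -1.6122 -0.3286] ang 95.9
```

```bash
python3 -m crank '-0.013 0.035 0.0765 -0.3075 -1.612 -0.3286;-0.013 0.035 0.0765 -0.3075 -1.612 -0.3286;-0.013 0.035 0.0765 -0.3075 -1.612 -0.3286;-0.013 0.035 0.0765 -0.3075 -1.612 -0.3286;-0.013 0.035 0.0765 -0.3075 -1.612 -0.3286;-0.013 0.035 0.0765 -0.3075 -1.612 -0.3286;-0.013 0.035 0.0765 -0.3075 -1.612 -0.3286;-0.013 0.035 0.0765 -0.3075 -1.612 -0.3286'; python3 - <<'E'
from h import *
F=face(-11.4); m=np.array([.640,.052,.155])-.048*F[:,2]
go(m+F@np.array([-0.04,0,.25]),toolR(F,0,-1))
E
```

```text
time: 2.5
ee_pos: [0.5264, 0.0739, 0.3254]
tcp_rot: [-107.1, -3.9, 52.2]
wrist_force: [0.2, 0.5, 0.1]
opening: 0.0855
row [ 0.0009 -0.      0.0005] [-0.0856 -0.456  -0.0944] ang 27.1
```

```bash
python3 -m crank '0 0 0 -0.0856 -0.456 -0.0944;0 0 0 -0.0856 -0.456 -0.0944;0 0 0 -0.0856 -0.456 -0.0944;0 0 0 -0.0856 -0.456 -0.0944;0 0 0 -0.0856 -0.456 -0.0944;0 0 0 -0.0856 -0.456 -0.0944'; python3 - <<'E'
from h import *
print(bot.get_obs()['q'].round(1))
import pickle
C=cam("wrist"); im=vision.camera("wrist"); pickle.dump((C,im),open("w0.pkl","wb"))
cv2.imwrite("pics/w0.png",im[:,:,::-1]); print(C[0][0,0])
for s,c,_ in blobs(orange(im),40): print(s,c.round(1))
E
```

```text
time: 3.1
ee_pos: [0.5266, 0.0737, 0.3256]
tcp_rot: [-112.9, -0.1, 78.1]
wrist_force: [-0.4, 0.8, 0.3]
opening: 0.085
[ 12.7 -16.2  -3.5  81.6  -9.2  23. ]
293.80674061633016
[ 503   32  116  116 3342] [549.5  77.2]
[255 126  20  56 712] [263.1 152.6]
[350 130  47  45 781] [371.8 150.5]
[356 225  21  50 610] [366.3 248.1]
[252 231  37  41 584] [270.6 248.9]
```

View pics/w0.png

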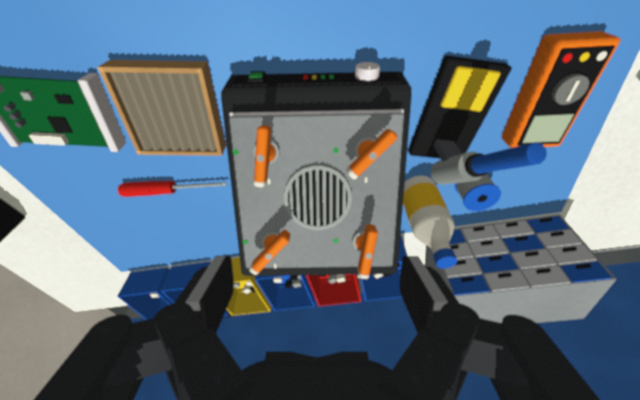

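```bash
python3 - <<'E'
from h import *
im=cv2.imread("pics/w0.png")
cv2.imwrite("pics/w0c.png",cv2.resize(im[110:290,230:420],None,fx=4,fy=3.3,interpolation=cv2.INTER_CUBIC)[:600])
A,B=cam("scene"),cam("side")
pa=cv2.triangulatePoints(A[0]@np.c_[A[1],A[2]],B[0]@np.c_[B[1],B[2]],np.array((432,163.)),np.array((363,137.))).ravel();print((pa[:3]/pa[3]).round(3))
E
```

```text
[0.783 0.21  0.16 ]
```

View pics/w0c.png

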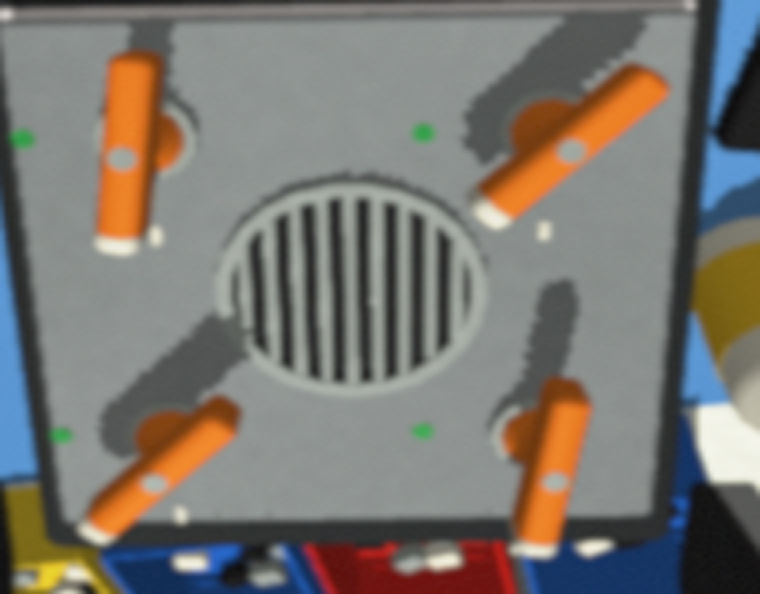

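```bash
cat >> h.py <<'E'
def knobs(C,im,dots,F,m,h):
    hsv=cv2.cvtColor(im,cv2.COLOR_RGB2HSV); mk=cv2.inRange(hsv,(6,150,185),(16,255,255))
    out={}
    for k,uv in dots.items():
        H=m+F[:,2]*h[k]; n=F[:,2]
        P=F.T@(onplane(C,uv,H,n)-m)
        b=min(blobs(mk,60),key=lambda b:np.hypot(*(b[1]-uv)))
        ys,xs=np.nonzero(b[2]); Q=np.array([F.T@(onplane(C,(x,y),H,n)-m) for x,y in zip(xs,ys)])[:,:2]
        vx,vy,_,_=cv2.fitLine(Q.astype(np.float32),cv2.DIST_HUBER,0,1e-4,1e-4).ravel()
        ang=np.arctan2(-vy,vx); ang=(ang+.4)%np.pi-.4
        out[k]=(P[:2],ang); print(k,P[:2].round(4),'turn',round(ang,3),len(xs))
    return out
E
python3 - <<'E'
from h import *
import pickle
C,im=pickle.load(open("w0.pkl","rb"))
d={'nr':(260.3,157.9),'nl':(372.8,155.5),'fr':(268.5,256.7),'fl':(368.8,256.1)}
F=face(-11.4); m=np.array([.6584,.0483,.111])
for it in range(3):
    o=knobs(C,im,d,F,m,dict(nr=.062,fl=.062,nl=.0593,fr=.0593))
    c=np.mean([v[0] for v in o.values()],0)
    ex=(o['fl'][0]+o['fr'][0]-o['nl'][0]-o['nr'][0])/2; ey=(o['nl'][0]+o['fl'][0]-o['nr'][0]-o['fr'][0])/2
    print('c',c,'ex',ex,'ey',ey)
    # keep z of mouth .111: slide horizontally
    dx=F@np.array([c[0],c[1],0]); m=m+dx; 
    m=m-F[:,0]*0; m[2]=m[2]
    # restore height by moving along view ray direction
    v=m-(-C[1].T@C[2]); m=m+v*(.111-m[2])/v[2]
    yaw=np.degrees((np.arctan2(ex[1],ex[0])+np.arctan2(-ey[0],ey[1]))/2); F=R.from_euler('z',yaw,degrees=True).as_matrix()@F
    print('m',m.round(4),'dyaw',yaw)
print('yaw',np.degrees(np.arctan2(F[1,0],F[0,0])))
E
```

```text
nr [-0.0628 -0.0621] turn 0.129 474
nl [-0.0639  0.0616] turn 0.754 179
fr [ 0.0616 -0.0611] turn 0.683 125
fl [0.0602 0.0628] turn 0.134 327
c [-0.00120168  0.0003135 ] ex [0.12425649 0.00108939] ey [-0.00124987  0.12382179]
m [0.657  0.0489 0.111 ] dyaw 0.5403234563052046
nr [-0.062  -0.0616] turn 0.137 474
nl [-0.0621  0.0619] turn 0.762 179
fr [ 0.0623 -0.0617] turn 0.692 125
fl [0.0617 0.0621] turn 0.142 327
c [-3.57370211e-05  1.79745609e-04] ex [1.24030340e-01 9.57568794e-06] ey [-0.00035124  0.12360144]
m [0.657  0.0491 0.111 ] dyaw 0.08362094871429833
nr [-0.062  -0.0616] turn 0.139 474
nl [-0.062   0.0618] turn 0.763 179
fr [ 0.0622 -0.0619] turn 0.693 125
fl [0.0618 0.0618] turn 0.144 327
c [-1.07450335e-06  2.77954032e-05] ex [ 0.12402334 -0.0001571 ] ey [-0.00021239  0.12359553]
m [0.657  0.0491 0.111 ] dyaw 0.01294050588773609
yaw -10.763115089092759
```

```bash
cat >> h.py <<'E'
F0=face(-10.76); m0=np.array([.657,.0491,.111]); XY=dict(nl=(-.062,.062),fl=(.062,.062),fr=(.062,-.062),nr=(-.062,-.062))
def at(k,phi,z): go(m0+F0@np.array([*XY[k],z]),toolR(F0,phi,-1))
def rel(k):
    p,r=tool(); q=F0.T@(p-m0); zt=-(F0.T@r)[:,2]; print(k,'off',(q[:2]-XY[k]).round(4),'z',q[2].round(4),'phi',np.arctan2(-zt[1],zt[0]).round(3),'tilt',np.degrees(np.arccos(-(F0[:,2]@r[:,1]))).round(2))
E
python3 -c "
from h import *
at('fl',.144,.12)"
```

```text
row [ 0.0648  0.1288 -0.0992] [-0.0009  0.1248 -0.0058] ang 7.2
```

```bash
python3 -m crank '0.04 0.05 -0.06 0 0.06 0;0.0648 0.08 -0.0992 0 0.1248 -0.006;0.0648 0.1 -0.0992 0 0.1248 -0.006;0.0648 0.1288 -0.0992 0 0.1248 -0.006;0.0648 0.1288 -0.0992 0 0.1248 -0.006;0.0648 0.1288 -0.0992 0 0.1248 -0.006;0.0648 0.1288 -0.0992 0 0.1248 -0.006' 0 100; python3 -c "
from h import *
rel('fl');at('fl',.144,.045)"
```

```text
time: 3.85
ee_pos: [0.6783, 0.1085, 0.2482]
tcp_rot: [-112.9, -3.3, 71.8]
wrist_force: [-0.2, 0.1, 0.5]
opening: 0.0429
fl off [0.0007 0.0004] z 0.1224 phi 0.142 tilt 0.15
row [-0.0006  0.0774  0.0007] [0.0018 0.0015 0.0019] ang 0.2
```

```bash
python3 -m crank '0 0.03 0 0 0 0;0 0.055 0 0 0 0;0 0.075 0 0 0 0;0 0.075 0 0 0 0;0 0.075 0 0 0 0'; python3 -m crank '0 0 0 0 0 0;0 0 0 0 0 0;0 0 0 0 0 0;0 0 0 0 0 0;0 0 0 0 0 0' 1 100;  python3 -c "
from h import *
rel('fl')"
```

```text
time: 4.35
ee_pos: [0.7071, 0.1031, 0.1793]
tcp_rot: [-112.9, -3.3, 71.8]
wrist_force: [0.4, -0.4, 0.1]
opening: 0.0426
time: 4.85
ee_pos: [0.7071, 0.1021, 0.1796]
tcp_rot: [-112.9, -3.2, 71.7]
wrist_force: [-6.5, -5.3, 7.3]
opening: 0.011
fl off [ 0.001  -0.0005] z 0.0478 phi 0.142 tilt 0.14
```

```bash
python3 -m crank '0 0.0004 0 0 0.12 0;0 0.0008 0 0 0.24 0;0 0.0013 0 0 0.36 0;0 0.0018 0 0 0.48 0;0 0.0023 0 0 0.6 0;0 0.0027 0 0 0.7 0;0 0.0027 0 0 0.7 0;0 0.0027 0 0 0.7 0';  python3 -c "
from h import *
rel('fl'); print(bot.get_obs()['torque'])"
```

```text
time: 5.65
ee_pos: [0.7085, 0.1023, 0.1774]
tcp_rot: [-105.9, -17.1, 33.4]
wrist_force: [-5.7, -3.7, 7.5]
opening: 0.0111
fl off [ 0.0014 -0.0001] z 0.0453 phi 0.843 tilt 0.19
[-0.60122768  0.75841165 -0.44143674]
```

Release, back off, and go to near-right.

```bash
python3 -m crank '0 0 0 0 0 0;0 0 0 0 0 0;0 0 0 0 0 0' 0;python3 -m crank '0 -0.03 0 0 0 0;0 -0.06 0 0 0 0;0 -0.085 0 0 0 0;0 -0.085 0 0 0 0;0 -0.085 0 0 0 0';  python3 - <<'E'
from h import *
import pickle
C=cam("wrist"); im=vision.camera("wrist"); pickle.dump((C,im),open("w1.pkl","wb"))
cv2.imwrite("pics/w1.png",im[:,:,::-1])
rel('fl');at('nr',.139,.12)
p=m0+F0@np.array([.062,.062,.059]); print(proj(C,p))
E
```

```text
time: 5.95
ee_pos: [0.7082, 0.103, 0.1746]
tcp_rot: [-105.8, -17.0, 33.4]
wrist_force: [0.4, -0.3, 0.7]
opening: 0.0427
time: 6.45
ee_pos: [0.6757, 0.1092, 0.253]
tcp_rot: [-105.8, -17.0, 33.4]
wrist_force: [-0.1, -0.0, -1.3]
opening: 0.0426
fl off [-0.0006  0.0004] z 0.1269 phi 0.841 tilt 0.06
row [-0.1749  0.0069 -0.0104] [-1.100e-03 -7.022e-01  2.000e-04] ang 40.2
[316.63053774 219.53539954]
```

View pics/w1.png

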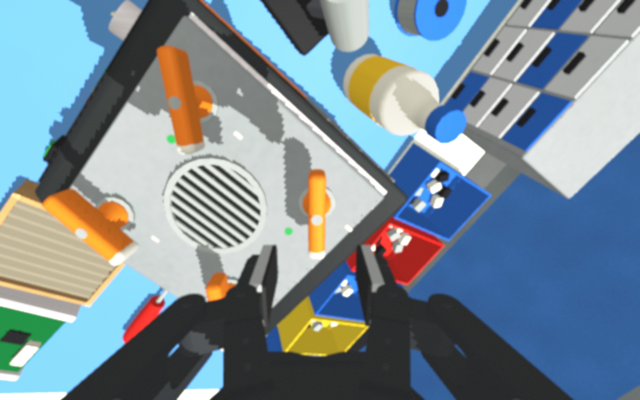

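```bash
python3 -m crank '-0.05 0 0 0 -0.15 0;-0.1 0 -0.005 0 -0.3 0;-0.14 0.006 -0.01 0 -0.45 0;-0.1749 0.0069 -0.0104 0 -0.6 0;-0.1749 0.0069 -0.0104 0 -0.7022 0;-0.1749 0.0069 -0.0104 0 -0.7022 0;-0.1749 0.0069 -0.0104 0 -0.7022 0'; python3 -c "
from h import *
rel('nr');at('nr',.139,.047)"
```

```text
time: 7.2
ee_pos: [0.5435, 0.0076, 0.1973]
tcp_rot: [-112.7, -3.2, 71.7]
wrist_force: [-0.1, 0.6, -1.0]
opening: 0.0425
nr off [0.0003 0.0001] z 0.12 phi 0.142 tilt 0.06
row [-0.0002  0.073   0.0002] [-0.0009 -0.0034  0.0006] ang 0.2
```

```bash
python3 -m crank '0 0.03 0 0 0 0;0 0.055 0 0 0 0;0 0.073 0 0 0 0;0 0.073 0 0 0 0;0 0.073 0 0 0 0'; python3 -m crank '0 0 0 0 0 0;0 0 0 0 0 0;0 0 0 0 0 0;0 0 0 0 0 0;0 0 0 0 0 0' 1 100;  python3 -m crank '0 0.0004 0 0 0.12 0;0 0.0008 0 0 0.24 0;0 0.0013 0 0 0.36 0;0 0.0018 0 0 0.48 0;0 0.0023 0 0 0.6 0;0 0.0027 0 0 0.7 0;0 0.0027 0 0 0.7 0;0 0.0027 0 0 0.7 0';  python3 - <<'E'
from h import *
rel('nr'); print(bot.get_obs()['torque'])
for n in("scene","side"): cv2.imwrite(f"pics/{n}1.png",vision.camera(n)[:,:,::-1])
E
```

```text
time: 7.7
ee_pos: [0.5715, 0.0026, 0.1307]
tcp_rot: [-112.7, -3.2, 71.9]
wrist_force: [-0.3, 0.1, 0.3]
opening: 0.043
time: 8.2
ee_pos: [0.5716, 0.0017, 0.1325]
tcp_rot: [-112.9, -3.1, 71.8]
wrist_force: [-5.1, -4.1, 4.0]
opening: 0.0105
time: 9.0
ee_pos: [0.5727, 0.0017, 0.1304]
tcp_rot: [-105.9, -17.0, 33.5]
wrist_force: [-5.9, -1.2, 6.8]
opening: 0.011
nr off [ 0.0015 -0.0003] z 0.0467 phi 0.84 tilt 0.14
[-0.45088682  0.84175385 -0.41753886]
```

```bash
python3 -m crank '0 0.0004 0 0 0.12 0;0 0.0008 0 0 0.24 0;0 0.0013 0 0 0.36 0;0 0.0018 0 0 0.48 0;0 0.0023 0 0 0.6 0;0 0.0027 0 0 0.7 0;0 0.0028 0 0 0.75 0;0 0.0028 0 0 0.75 0';  python3 - <<'E'
from h import *
rel('nr'); o=bot.get_obs(); print(o['torque'],o['q'].round(1))
E
```

```text
time: 9.9
ee_pos: [0.574, 0.0015, 0.1282]
tcp_rot: [-89.5, -23.2, -12.0]
wrist_force: [-5.8, -3.0, 8.7]
opening: 0.0113
nr off [ 0.0019 -0.0003] z 0.0442 phi 1.591 tilt 0.18
[-0.92790745  0.8535443   0.13999021] [  2.6 -14.4 -24.3  57.5  -5.2 103.5]
```

```bash
python3 -m crank '0 0 0 0 0 0;0 0 0 0 0 0;0 0 0 0 0 0' 0;python3 -m crank '0 -0.03 0 0 0 0;0 -0.06 0 0 0 0;0 -0.08 0 0 0 0;0 -0.08 0 0 0 0;0 -0.08 0 0 0 0';  python3 - <<'E'
from h import *
import pickle
C=cam("wrist"); im=vision.camera("wrist"); pickle.dump((C,im),open("w2.pkl","wb"))
cv2.imwrite("pics/w2.png",im[:,:,::-1])
rel('nr');at('fl',.842,.12)
print({k:proj(C,m0+F0@np.array([*v,.0593])).round(1) for k,v in XY.items()})
E
```

```text
time: 10.2
ee_pos: [0.5736, 0.002, 0.126]
tcp_rot: [-89.5, -23.0, -11.9]
wrist_force: [0.5, 0.5, -0.2]
opening: 0.0424
time: 10.7
ee_pos: [0.543, 0.0078, 0.1992]
tcp_rot: [-89.5, -23.0, -11.9]
wrist_force: [-0.2, 0.2, -0.4]
opening: 0.0429
nr off [-0.0002  0.    ] z 0.1212 phi 1.589 tilt 0.08
row [0.1219 0.0011 0.1262] [-0.0011 -0.7471 -0.0008] ang 42.8
{'nl': array([314.4,  24.7]), 'fl': array([529.2,  20.4]), 'fr': array([491.5, 218.7]), 'nr': array([317.8, 221.5])}
```

View pics/w2.png

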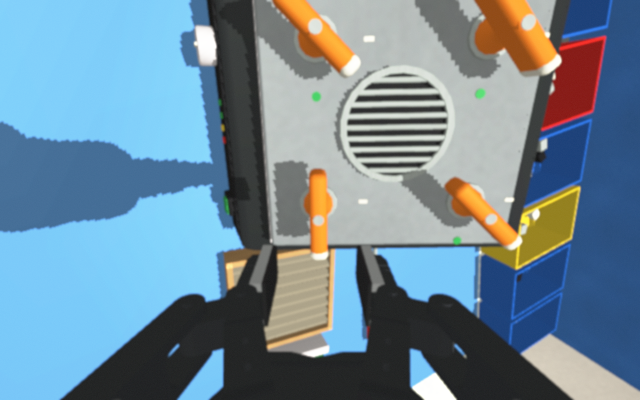

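```bash
python3 -m crank '0.04 0 0.03 0 -0.15 0;0.07 0 0.06 0 -0.3 0;0.1 0 0.1 0 -0.45 0;0.1219 0.0011 0.1262 0 -0.6 0;0.1219 0.0011 0.1262 0 -0.747 0;0.1219 0.0011 0.1262 0 -0.747 0;0.1219 0.0011 0.1262 0 -0.747 0'; python3 -c "
from h import *
rel('fl');at('fl',.842,.0445)"
```

```text
time: 11.45
ee_pos: [0.6783, 0.1077, 0.2453]
tcp_rot: [-105.6, -16.9, 33.1]
wrist_force: [0.5, -1.1, 0.4]
opening: 0.0428
fl off [-0.0004 -0.0004] z 0.1197 phi 0.847 tilt 0.13
row [ 0.0007  0.0752 -0.    ] [-0.0014 -0.0045 -0.0017] ang 0.3
```

```bash
python3 -m crank '0 0.03 0 0 0 0;0 0.055 0 0 0 0;0 0.0745 0 0 0 0;0 0.0745 0 0 0 0;0 0.0745 0 0 0 0'; python3 -m crank '0 0 0 0 0 0;0 0 0 0 0 0;0 0 0 0 0 0;0 0 0 0 0 0;0 0 0 0 0 0' 1 100;  python3 -m crank '0 0.0004 0 0 0.12 0;0 0.0008 0 0 0.24 0;0 0.0013 0 0 0.36 0;0 0.0018 0 0 0.48 0;0 0.0023 0 0 0.6 0;0 0.0027 0 0 0.7 0;0 0.0028 0 0 0.745 0;0 0.0028 0 0 0.745 0';  python3 -c "
from h import *
rel('fl'); print(bot.get_obs()['torque'])"
```

```text
time: 11.95
ee_pos: [0.7068, 0.1021, 0.1787]
tcp_rot: [-105.7, -17.0, 33.2]
wrist_force: [0.4, -0.2, 1.0]
opening: 0.0425
time: 12.45
ee_pos: [0.7072, 0.1026, 0.1805]
tcp_rot: [-105.8, -17.1, 33.3]
wrist_force: [-7.2, -2.3, 4.8]
opening: 0.0108
time: 13.25
ee_pos: [0.7088, 0.1024, 0.1783]
tcp_rot: [-89.5, -23.2, -11.9]
wrist_force: [-3.0, -0.6, 5.7]
opening: 0.0109
fl off [0.002  0.0001] z 0.046 phi 1.589 tilt 0.2
[-0.41553207  0.404329    0.20513342]
```

```bash
python3 -m crank '0 0 0 0 0 0;0 0 0 0 0 0;0 0 0 0 0 0' 0;python3 -m crank '0 -0.03 0 0 0 0;0 -0.06 0 0 0 0;0 -0.08 0 0 0 0;0 -0.08 0 0 0 0;0 -0.08 0 0 0 0';  python3 - <<'E'
from h import *
import pickle
C=cam("wrist"); im=vision.camera("wrist"); pickle.dump((C,im),open("w3.pkl","wb"))
cv2.imwrite("pics/w3.png",im[:,:,::-1])
rel('fl');at('nl',.763,.12)
knobs(C,im,{'fl':proj(C,m0+F0@np.array([.062,.062,.056]))},F0,m0,dict(fl=.056))
E
```

```text
time: 13.55
ee_pos: [0.7083, 0.1025, 0.1758]
tcp_rot: [-89.5, -23.0, -11.8]
wrist_force: [-0.1, 0.3, -0.9]
opening: 0.0428
time: 14.05
ee_pos: [0.6777, 0.1083, 0.2493]
tcp_rot: [-89.5, -23.0, -11.8]
wrist_force: [0.4, 0.7, -1.1]
opening: 0.0428
fl off [ 0.     -0.0001] z 0.1227 phi 1.587 tilt 0.08
row [-0.124   0.0029 -0.0019] [-0.0009 -0.8241 -0.001 ] ang 47.2
fl [0.062 0.062] turn 1.599 388
```

```bash
python3 -m crank '-0.03 0 0 0 -0.15 0;-0.06 0 0 0 -0.3 0;-0.09 0 0 0 -0.45 0;-0.124 0.0029 -0.0019 0 -0.6 0;-0.124 0.0029 -0.0019 0 -0.75 0;-0.124 0.0029 -0.0019 0 -0.824 0;-0.124 0.0029 -0.0019 0 -0.824 0;-0.124 0.0029 -0.0019 0 -0.824 0'; python3 -c "
from h import *
rel('nl');at('nl',.763,.045)"
```

```text
time: 14.9
ee_pos: [0.5665, 0.1293, 0.1972]
tcp_rot: [-106.9, -15.7, 37.7]
wrist_force: [0.2, 0.4, -0.5]
opening: 0.0429
nl off [ 0.0001 -0.0001] z 0.12 phi 0.766 tilt 0.08
row [0.0001 0.075  0.    ] [-0.0011 -0.0026 -0.0009] ang 0.2
```

```bash
python3 -m crank '0 0.03 0 0 0 0;0 0.055 0 0 0 0;0 0.0745 0 0 0 0;0 0.0745 0 0 0 0;0 0.0745 0 0 0 0'; python3 -m crank '0 0 0 0 0 0;0 0 0 0 0 0;0 0 0 0 0 0;0 0 0 0 0 0;0 0 0 0 0 0' 1 100;  python3 -m crank '0 0.0004 0 0 0.13 0;0 0.0008 0 0 0.26 0;0 0.0013 0 0 0.39 0;0 0.0018 0 0 0.52 0;0 0.0023 0 0 0.65 0;0 0.0027 0 0 0.77 0;0 0.003 0 0 0.825 0;0 0.003 0 0 0.825 0';  python3 -c "
from h import *
rel('nl'); print(bot.get_obs()['torque'])"
```

```text
time: 15.4
ee_pos: [0.5951, 0.1239, 0.1296]
tcp_rot: [-107.0, -15.7, 37.8]
wrist_force: [-0.5, 0.1, 0.7]
opening: 0.0428
time: 15.9
ee_pos: [0.5952, 0.1241, 0.1314]
tcp_rot: [-107.1, -15.8, 37.9]
wrist_force: [-6.5, -1.7, 5.7]
opening: 0.0108
time: 16.7
ee_pos: [0.597, 0.124, 0.1291]
tcp_rot: [-89.4, -23.2, -12.0]
wrist_force: [-1.1, -1.9, 4.9]
opening: 0.0108
nl off [0.0019 0.0004] z 0.0451 phi 1.59 tilt 0.19
[-0.55783695  0.13094496  0.30300529]
```

```bash
python3 -m crank '0 0 0 0 0 0;0 0 0 0 0 0;0 0 0 0 0 0' 0;python3 -m crank '0 -0.03 0 0 0 0;0 -0.06 0 0 0 0;0 -0.08 0 0 0 0;0 -0.08 0 0 0 0;0 -0.08 0 0 0 0';  python3 - <<'E'
from h import *
import pickle
C=cam("wrist"); im=vision.camera("wrist"); pickle.dump((C,im),open("w4.pkl","wb"))
cv2.imwrite("pics/w4.png",im[:,:,::-1])
rel('nl');at('fr',.693,.12)
knobs(C,im,{'nl':proj(C,m0+F0@np.array([-.062,.062,.056]))},F0,m0,dict(nl=.056))
E
```

```text
time: 17.0
ee_pos: [0.5962, 0.1239, 0.127]
tcp_rot: [-89.5, -23.0, -11.8]
wrist_force: [-0.4, 0.2, -0.1]
opening: 0.0428
time: 17.5
ee_pos: [0.5657, 0.1297, 0.2004]
tcp_rot: [-89.5, -23.0, -11.8]
wrist_force: [0.0, 0.2, -0.9]
opening: 0.0428
nl off [-0. -0.] z 0.1224 phi 1.588 tilt 0.07
row [ 0.1261  0.0022 -0.1218] [-0.0009 -0.895  -0.0009] ang 51.3
nl [-0.062  0.062] turn 1.595 400
```

```bash
python3 -m crank '0.03 0 -0.03 0 -0.15 0;0.06 0 -0.06 0 -0.3 0;0.09 0 -0.09 0 -0.45 0;0.126 0.0022 -0.1218 0 -0.6 0;0.126 0.0022 -0.1218 0 -0.75 0;0.126 0.0022 -0.1218 0 -0.895 0;0.126 0.0022 -0.1218 0 -0.895 0;0.126 0.0022 -0.1218 0 -0.895 0'; python3 -c "
from h import *
rel('fr');at('fr',.693,.045)"
```

```text
time: 18.35
ee_pos: [0.6552, -0.0137, 0.2455]
tcp_rot: [-107.9, -14.5, 41.6]
wrist_force: [-0.3, -0.7, -0.3]
opening: 0.0425
fr off [-0.0003  0.    ] z 0.1199 phi 0.698 tilt 0.11
row [ 0.0002  0.0749 -0.0004] [-0.0018 -0.0045 -0.0008] ang 0.3
```

```bash
python3 -m crank '0 0.03 0 0 0 0;0 0.055 0 0 0 0;0 0.0745 0 0 0 0;0 0.0745 0 0 0 0;0 0.0745 0 0 0 0'; python3 -m crank '0 0 0 0 0 0;0 0 0 0 0 0;0 0 0 0 0 0;0 0 0 0 0 0;0 0 0 0 0 0' 1 100;  python3 -m crank '0 0.0004 0 0 0.14 0;0 0.0008 0 0 0.28 0;0 0.0013 0 0 0.42 0;0 0.0018 0 0 0.56 0;0 0.0023 0 0 0.7 0;0 0.0027 0 0 0.83 0;0 0.0033 0 0 0.895 0;0 0.0033 0 0 0.895 0';  python3 -c "
from h import *
rel('fr'); print(bot.get_obs()['torque'])"
```

```text
time: 18.85
ee_pos: [0.6837, -0.0187, 0.1783]
tcp_rot: [-108.0, -14.5, 41.7]
wrist_force: [0.1, 0.0, 0.4]
opening: 0.0424
time: 19.35
ee_pos: [0.6837, -0.0193, 0.1803]
tcp_rot: [-108.1, -14.6, 41.8]
wrist_force: [-6.4, -1.4, 5.7]
opening: 0.0108
time: 20.15
ee_pos: [0.6857, -0.0187, 0.1781]
tcp_rot: [-89.4, -23.2, -12.0]
wrist_force: [-3.1, 1.4, 6.4]
opening: 0.0106
fr off [0.0018 0.0008] z 0.0458 phi 1.59 tilt 0.23
[0.23829149 0.48284404 0.36711175]
```

```bash
python3 -m crank '0 0 0 0 0 0;0 0 0 0 0 0;0 0 0 0 0 0' 0;python3 -m crank '0 -0.05 0 0 0 0;0 -0.1 0 0 0 0;0 -0.15 0 0 0 0;0 -0.2 0.06 0 0 0;0 -0.2 0.06 0 0 0;0 -0.2 0.06 0 0 0';  python3 - <<'E'
from h import *
C=cam("wrist"); im=vision.camera("wrist")
cv2.imwrite("pics/w5.png",im[:,:,::-1])
knobs(C,im,{k:proj(C,m0+F0@np.array([*v,.056])) for k,v in XY.items()},F0,m0,dict.fromkeys(XY,.056))
cv2.imwrite("pics/side5.png",vision.camera("side")[:,:,::-1])
E
```

```text
time: 20.45
ee_pos: [0.6852, -0.0193, 0.1755]
tcp_rot: [-89.5, -23.0, -11.9]
wrist_force: [0.1, -0.3, 1.0]
opening: 0.0426
time: 21.05
ee_pos: [0.6208, 0.0562, 0.3634]
tcp_rot: [-89.4, -23.2, -11.8]
wrist_force: [-0.3, -0.2, -0.5]
opening: 0.0428
nl [-0.062  0.062] turn 1.563 296
fl [0.062 0.062] turn 1.569 156
fr [ 0.062 -0.062] turn 1.739 116
nr [-0.062 -0.062] turn 1.51 284
```

View pics/w5.png

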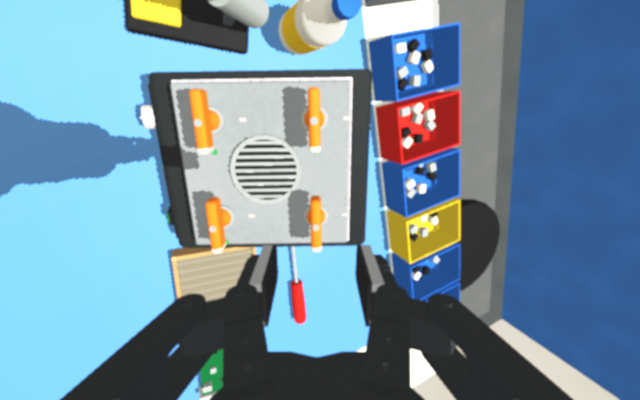

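View pics/side5.png

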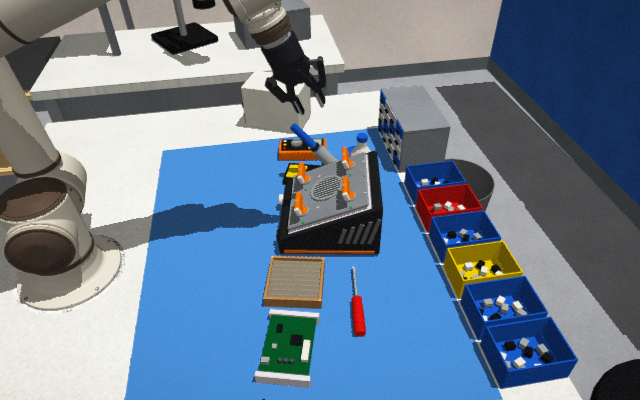

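```bash
python3 -c "
from workcell import bot
print(bot.job_done())"
```

```text
the job is handed in; nothing more can be done
None
```

I turned the two slack knobs (far left, then near right) to about 0.84 rad. I then turned all four home in cross order: near right and far left first, then near left and far right. The job was handed in at about 21 s, with the gripper open and clear of everything.

**Knob angles:** the last wrist picture gave near left 1.56, far left 1.57 and near right 1.51 rad. Far right read 1.74, which is past its 1.571 stop. I put that down to a poor reading from a small patch of pixels: the bar looks square in the picture, and the gripper holding it had reached 1.59 rad. Closer views taken after each release gave far left 1.60 and near left 1.60, also slightly over the stop.

**Bystanders:** they look unmoved in the final side view.

**Not measured:** I did not measure the cover's height or tilt directly. Working from the knob angles, I expected the tilt to stay at about 0.02 rad or less, against the 0.027 limit.

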